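Move the glued coat-peg block from the vise to the one-hand bar clamp

TASK

The oak coat-peg block in the drill vise has been bored, but the glue between its two halves still needs pressure: slide the vise jaw open by its knob, lift the block out and stand it upright on the bench between the two pads of the one-hand bar clamp, with the same two faces towards the pads that faced the vise jaws. Bring the clamp jaw up with the trigger alone (never by pushing the jaw), pumping until it presses the block snugly against the fixed pad, firm enough to press the soft pad in a little but not squashed flat, and finish still holding the trigger squeezed, leaving everything else on the bench where it is.

Things in the scene. Friction and masses are not known exactly. Their poses are not given: they have to be found in the camera images.
- vise: grey drill vise bolted to the bench, 84 mm wide (142 over its ears); origin at bench level, x from the knob towards the fixed jaw, z up. Along x: knob centre -90 mm (jaw closed), spindle block -56 to -38 (60 wide, 44 high), sliding jaw +3 to +31, block +31 to +75 (centre +53), fixed jaw +75 to +107. Jaws 80 wide, tops 50 mm up; bed 20 mm up
- vise_knob (a point): centre of the black round knob on the end of the vise spindle: 28 mm across, 30 mm long along the vise's x, centre 32 mm above the bench. Axes are the vise's. Knob, spindle and sliding jaw move as one; from the knob to the spindle block there are 19 mm of bare 12 mm spindle
- vise_jaw (a joint): how far the sliding jaw has been opened, m: 0 closed on the block (start), at most 0.036. It opens as the knob is pulled straight away from the jaws (the vise's -x) against about 4 N of friction (quick-release let off) and stays where it is left
- block_center (a point): centre of the oak block, 44 mm (own x, the faces held by the jaws) by 40 mm (own y, free faces) by 64 mm high, about 85 g; 16 mm hole 30 mm deep in the middle of its top, dark glue line across the top, along own y. It stands on the vise bed: centre 52 mm, top 84 mm above the bench, so 34 mm stand clear above the jaws
- clamp: one-hand bar clamp, about 0.55 kg, loose, lying flat on its side. Origin at bench level under the steel bar (16 mm wide); x along the bar towards the moving jaw, y across it from grip to jaws, z up. Top of the jaws and housing 40 mm above the bench. Black grip and trigger point to -y, both jaws to +y, reaching 80 to 88 mm from the bar
- clamp_grip (a point): where to squeeze the clamp: midpoint between back of the fixed grip (flat, clamp x -76 mm) and front of the released trigger (x -16), 20 mm above the bench, at clamp x -46, y -54 mm; axes the clamp's. 60 mm across released, 35 fully squeezed; both 24 to 26 thick in z. The loose clamp slides to centre itself as fingers close along x; they must reopen to 82 mm or more to let the trigger fully out
- clamp_trigger (a joint): trigger squeeze, rad: 0 released, 0.33 at its stop; a spring returns it (1.6 to 2.5 N at the fingers). At the squeezing place it moves 76 mm per rad, the jaw about 31 mm per rad: 1 N more at the trigger is about 2.4 N more at the jaw. The stroke that first touches the block reaches the stop pressing about 9 N (jaw 0.0354); one more stalls short of it: 10 N grip 12 to 23 N, 15 N some 32 N, 20 N 40 N
- trigger_front (a point): front of the black trigger (beside the grip, on the moving jaw side) level with the squeezing place; it moves with the trigger
- clamp_jaw (a joint): how far the moving jaw and its bar have closed, m, 0 to 0.045; starts at 0.008 to 0.020; a ratchet with 6 mm teeth keeps it from going back by more than one tooth. One full squeeze and full release of the trigger takes it about 6 mm further (the first less); an incomplete release gains nothing. The pad meets the block, pushed against the fixed pad, at about 0.034
- clamp_fixed_pad: black rubber pad on the fixed jaw, 36 mm (y) by 34 mm (z), 3 to 37 mm above the bench; origin at the centre of its face, axes the clamp's: the face looks to +x, to the moving jaw. It lies at clamp x -1, y +60 mm: the bar's near edge is 51 mm and the housing's 44 mm from its centre line
- clamp_pad: black soft pad on the moving jaw, same size and height, facing the fixed pad; origin at the centre of its face, axes the clamp's. It yields 1 mm per 6.5 N and is squashed flat at 4.5 mm (29 N), then hard; the wood is crushed at 38 N. At the start the two faces are 58 to 70 mm apart
- door_stopper: silicone door stopper, 48 mm round, 34 mm high, on the bench between vise and clamp; leave it
- coat_peg: turned wooden coat peg standing on its head, 34 mm round, 56 mm high, between vise and clamp; leave it
Things that resemble listed ones, but are neither listed nor needed, are in the scene too. Leave any green or orange look-alike of the part that bears block_center alone.

How it is judged:
On the way, in this order (a step that is already met when the one before it is completed fails the run):
1. the vise jaw is slid open at least 12 mm with the block still standing in the vise (value of joint vise_jaw above 0.012 m and height (world z) of block_center below 0.06 m), for 0.2 s.
2. the block is lifted clear above the vise (height (world z) of block_center above 0.1 m), for 0.1 s.
3. the block stands on the bench between the clamp pads, let go (height (world z) of block_center below 0.036 m and angle between block_center's own z axis and vertical below 0.1 rad and x of block_center in the frame of clamp_fixed_pad between 0.018 and 0.052 m and y of block_center in the frame of clamp_fixed_pad between -0.018 and 0.018 m and contact force between the fingers and block below 0.3 N), for 0.2 s.
4. the trigger has been pumped until the moving pad presses the block against the fixed pad (contact force between clamp_pad and block above 2.5 N and contact force between clamp_fixed_pad and block above 1.5 N), for 0.1 s.
At the end, for the whole second after the job is handed in: Block upright on the bench between the clamp pads (0.1 rad), centred to 18 mm and square to 0.12 rad, the faces held in the vise now at the pads; moving pad presses 3 to 34 N, fixed pad over 2 N; the fingers still squeeze the trigger (over 2 N); all so through the last second (contact force between clamp_pad and block between 3 and 34 N and contact force between clamp_fixed_pad and block above 2 N and contact force between the fingers and clamp_trigger above 2 N and height (world z) of block_center below 0.037 m and angle between each of block_center, clamp_fixed_pad's own z axis and vertical below 0.1 rad and angle between the x axis of block_center and the x axis of clamp_fixed_pad, either way round below 0.12 rad and y of block_center in the frame of clamp_fixed_pad between -0.018 and 0.018 m and linear speed of block below 0.02 m/s); the arm keeps its last pose, push and grip.
It fails at once if the block is crushed: over 38 N at the moving pad (contact force between clamp_pad and block above 38 N).
It fails at once if the moving jaw is pushed by the robot (over 4 N) (contact force between any of the arm, the fingers and clamp_jaw above 4 N).
It fails at once if a bystander is moved by more than 25 mm (distance of any of door_stopper, coat_peg, key_tray, bottle, lint_brush, glue_bottle, tape_measure from where it was at the start of the episode above 0.025 m).
It also fails if it takes over 72 s, if anything falls off the work surface, if the arm or the gripper's body presses on something with over 40 N, if the wrist force passes 120 N, or if a joint passes its speed limit or range.

ROBOT

A 6-joint arm with a two-finger parallel gripper is mounted at the origin on the work surface. World frame = base frame: x ahead of the robot, y to its left, z up, the work surface at z = 0. Lengths are in m, angles in rad, forces in N, time in s.
With the tool pointing down it reaches from about 0.35 to 0.875 m from the base axis. Payload 4.2 kg.
Tool frame: the origin (TCP) lies midway between the tips of the shut fingers; the grasp point (between the pads) lies 19 mm behind it; x points along the fingers, y is the direction in which the jaws open and shut, and the axes are right-handed (so a half turn about x gives the same grasp; the last joint's range is limited). The gripper opens to 85 mm and grips with 20 to 120 N. Pads are 22 mm wide; open, the fingers measure 114 mm over their backs; the gripper's body (76 mm by 85 mm) begins 54 mm behind the grasp point. The pads swing forward as they close: fully open they stand 13 mm farther back than shut.
Start: joints at [-0.846, 0.385, 0.008, 0, -1.194, -0.259], TCP at [0.281, -0.558, 0.231] pointing down, gripper open.
Joint ranges: [-3.14, 3.14], [-1.21, 2.06], [-1.07, 1.41], [-3.16, 2.05], [-2.99, -0.16], [-3.1, 3.1]. Speed limits (rad/s): [2.79, 2.79, 3.14, 3.14, 3.14, 3.14].

INTERFACE

Orientations are given as a unit quaternion [w, x, y, z].
In Python, from cell import manip, imaging gives the robot as it stands.
- The arm moves only by the tool servo_tool, never from a script. Its argument "series" is one flat list of numbers, 7 for each row, row after row: the closure, from 0 (fully open) to 1 (shut), then the shift along the tool's x, y, z in m, then the turn, a rotation vector about the tool's x, y, z in rad. In form: [fingers, x, y, z, rx, ry, rz, fingers, x, y, z, rx, ry, rz, ...]. A call has 1 to 5 rows; each row is the pose to reach, as a shift and turn from the pose commanded when the call began, along the tool's axes at that moment; what a row does not reach only later rows make up. A row lasts 1/8 s, in which the tool goes at most 62.5 mm and 10.7 degrees, less where a joint would pass 70% of its speed; a pose out of reach is approached as far as the arm can. A call with a gripper value outside its range is refused whole. The fingers move at their own pace and stop on an object; "grip_force" is the grip in N (left out, the last holds). Time passes only in rows, so rows that repeat a pose let the fingers close. It gives the time, the measured TCP pose, the force and the opening at its end, in the units of the state.
- manip.get_obs(): the state, without advancing time (a new reading comes with each control period).
- imaging.get_image(name): name is "scene" or "top" or "wrist"; returns a dict with "pixels" (420x560x3 uint8, blue, green, red), "fov_y" (degrees; the focal length in pixels is half the picture's height over the tangent of half this angle, whatever the lens; pixels are square), "cx", "cy" (the principal point, pixels), "R" (3x3) and "t" (3): a world point X has camera coordinates R X + t. Camera axes: x right, y down, z forward; pixel columns grow to the right and rows downward; lengths in m; the calibration is good to about 2 mm. A picture is of the moment at which its call begins. There is no depth.
- manip.sign_off(): hands the job in, once; it reports no verdict.
The state is a dict: "t": time; "q": joint angles; "qvel": joint speeds; "joint_efforts": joint torques, N m; "position": TCP position; "orientation": TCP orientation; "contact_force": force on the tool from outside, world axes, zero at the start; "ft_torque": the same for the moment, N m; "grip_width": finger opening in m.
Only numpy, scipy, OpenCV 4.12 (cv2) and the standard library are available. Lean on these libraries where they do the work, as an engineer would, in place of code of your own. Each camera call takes 0.05 s, during which the arm holds its last target. There are 200 camera calls.

## Working session

There is one attempt and no reset: what is moved stays moved. The work goes in short steps, Python scripts to look and compute and a tool call to move; the robot and the scene stay as the last step left them, time stands still between calls to the robot, and variables do not carry over. Pictures are saved under pics/ and viewed, about 8 in all and at most 12, crops included, and the job is handed in when it is done.

Besides the shell and the picture viewer there is one more tool, called by a JSON object that holds its "method" and its "body", one argument or row to a line. servo_tool: Moves the arm, as the interface text tells. Its arguments: {"type":"object","properties":{"series":{"type":"array","items":{"type":"number"}},"grip_force":{"type":"number"}},"required":["series"]}

```bash
ls; mkdir -p pics
cat > h.py <<'E'
import numpy as np, cv2
from cell import manip, imaging
from scipy.spatial.transform import Rotation as Ro
def img(n):
    return imaging.get_image(n)
def f(I): return I["pixels"].shape[0]/2/np.tan(np.radians(I["fov_y"])/2)
def ray(I,u,v,z):
    R=np.array(I["R"]);t=np.array(I["t"]);c=-R.T@t
    d=R.T@np.array([(u-I["cx"])/f(I),(v-I["cy"])/f(I),1.])
    return c+d*(z-c[2])/d[2]
def proj(I,X):
    p=np.array(I["R"])@np.array(X,float)+np.array(I["t"]); return np.array([I["cx"]+f(I)*p[0]/p[2],I["cy"]+f(I)*p[1]/p[2]])
def tool():
    o=manip.get_obs(); q=np.array(o["orientation"]); return np.array(o["position"]),Ro.from_quat(q[[1,2,3,0]]).as_matrix(),o
def goal(pos,yaw_open):
    "shift and rotvec (tool axes) to pos with tool x down and tool y along yaw_open (mod pi)"
    p,R,o=tool()
    best=None
    for a in (yaw_open,yaw_open+np.pi):
        x=np.array([0,0,-1.]);y=np.array([np.cos(a),np.sin(a),0]);G=np.c_[x,y,np.cross(x,y)]
        r=Ro.from_matrix(R.T@G).as_rotvec()
        print("shift",np.round(R.T@(np.array(pos)-p),4),"rot",np.round(r,3))
E
python3 - <<'E'
from h import *
a=img("scene");b=img("top")
import pickle;pickle.dump((a,b),open("ab.pkl","wb"))
cv2.imwrite("pics/s.png",a["pixels"]);cv2.imwrite("pics/t.png",b["pixels"])
p,R,o=tool();print(p,R.round(3),o["t"],o["grip_width"])
for I in(a,b):print(I["fov_y"],(-np.array(I["R"]).T@np.array(I["t"])).round(3))
E
```

```text
pics
[ 0.28049011 -0.55795467  0.23032688] [[-0.001 -0.449  0.894]
 [ 0.002  0.894  0.449]
 [-1.     0.002 -0.   ]] 0.1 0.08525973613610462
48.371743270189356 [0.814 0.405 0.816]
47.82193603498109 [ 0.37  -0.032  0.926]
```

View pics/t.png

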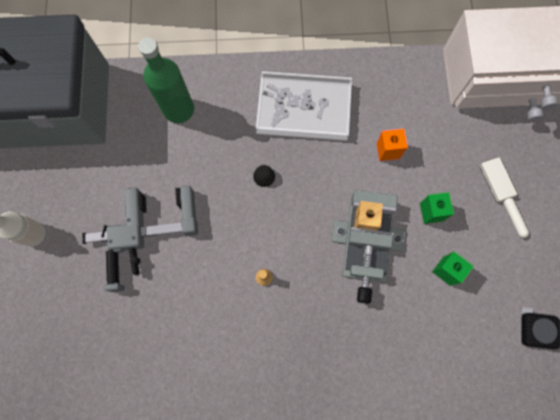

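View pics/s.png

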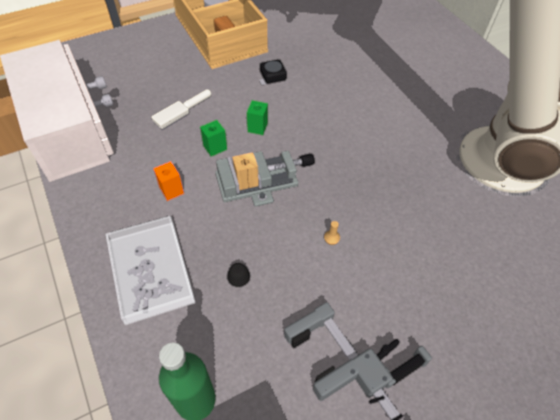

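The top view shows the vise with the oak block at (370,214) and its knob at (365,295). The clamp's fixed jaw is at (133,210), its moving jaw at (187,210), its grip at (112,268) and its trigger at (135,260). The block candidates are oak in the vise (370,214), orange (392,145), and green (437,208) and (453,268). Only the oak one stands in the vise and has a natural colour.

Run:
```python
from h import *
import pickle;a,b=pickle.load(open("ab.pkl","rb"))
P=b["pixels"];hsv=cv2.cvtColor(P,cv2.COLOR_BGR2HSV)
def blob(m,x0,x1,y0,y1):
    M=np.zeros_like(m);M[y0:y1,x0:x1]=m[y0:y1,x0:x1]
    n,l,s,c=cv2.connectedComponentsWithStats(M); 
    for k in np.argsort(-s[1:,4])[:3]+1:
        pts=np.argwhere(l==k)[:,::-1].astype(np.float32); r=cv2.minAreaRect(pts)
        print(s[k],c[k].round(1),"rect",np.round(r[0],1),np.round(r[1],1),round(r[2],1))
blk=((hsv[...,2]<55)).astype(np.uint8)
oak=cv2.inRange(hsv,(8,90,120),(28,255,255))
print("knob");blob(blk,350,385,280,310)
print("oak");blob(oak,350,392,195,235)
print("grip");blob(blk,95,150,240,295)
print("pads");blob(blk,120,210,180,225)
print("peg");blob(oak,250,280,260,290); print("stop");blob(blk,245,285,160,190)
for n,u,v,z in[("knob",365,295,.032),("block",370,214,.084)]:print(n,ray(b,u,v,z).round(3))
c1=cv2.resize(P[175:315,315:415],None,fx=4,fy=4,interpolation=3);c2=cv2.resize(P[175:315,75:210],None,fx=4,fy=4,interpolation=3)[:, :500]
c2=cv2.resize(P[175:315,75:175+30],None,fx=1,fy=1) if 0 else cv2.resize(P[175:315,75:175],None,fx=4,fy=4,interpolation=3)
cv2.imwrite("pics/c.png",np.hstack([c2[:, :],c1]))
```

```text
knob
[358 287  14  17 195] [364.5 294.8] rect [364.5 295. ] [16. 13.] 90.0
oak
[354 201  29  28 622] [368.3 214.9] rect [368.5 215.1] [26.8 26.8] 7.1
grip
[107 250  12  34 355] [112.5 266.8] rect [112.5 266.5] [33. 11.] 90.0
[129 247  11  28 195] [134.1 260.1] rect [134.8 260.5] [27.4  8.7] 82.4
pads
[138 192   8  21 133] [141.7 202.5] rect [141.5 202. ] [20.  7.] 90.0
[176 189   5  19  58] [178.1 197.2] rect [178.1 198. ] [18.2  3.1] 85.9
[140 215   1   1   1] [140. 215.] rect [140. 215.] [0. 0.] 0.0
peg
[256 269  14  16 156] [261.7 276.4] rect [262.5 276.5] [13. 15.] 0.0
stop
[254 166  21  20 333] [264.1 175.9] rect [264.  175.5] [19. 20.] 90.0
knob [ 0.428 -0.18   0.032]
block [ 0.571 -0.193  0.084]
```

View pics/c.png

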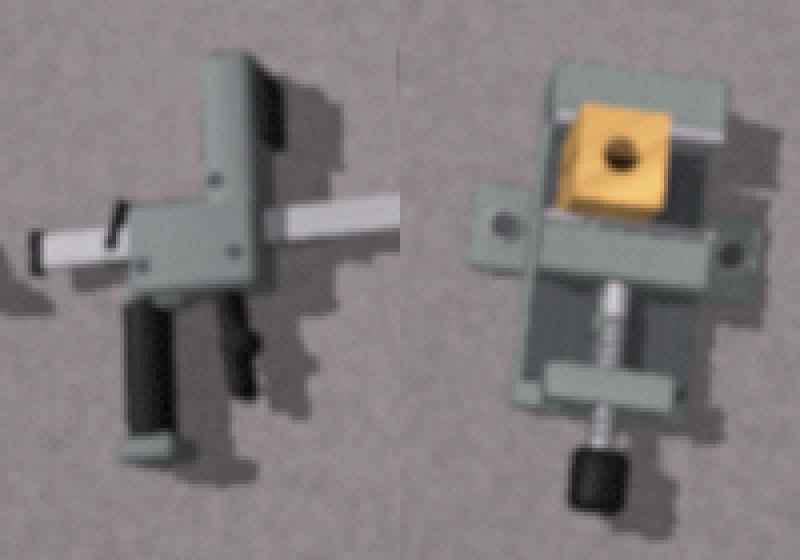

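The crop shows the oak block with its glue line across the vise, the black knob at crop (598,478), and the clamp's grip, trigger and fixed pad. Knob to block measures 143 mm, as specified. I'll go above the knob.

Run:
```python
from h import *
goal([.43,-.18,.2],1.47)
```

```text
shift [0.0308 0.2705 0.3033] rot [ 0.566 -0.001 -0.002]
shift [0.0308 0.2705 0.3033] rot [-2.575e+00  2.000e-03 -1.000e-03]
```

{"method": "servo_tool", "body": {
  "series": [0, 0, 0.041, 0.046, 0.11, 0, 0, 0, 0, 0.082, 0.092, 0.23, 0, 0, 0, 0.01, 0.123, 0.138, 0.34, 0, 0, 0, 0.01, 0.164, 0.184, 0.45, 0, 0, 0, 0.01, 0.205, 0.23, 0.566, 0, 0]
}}

```text
t: 0.72
position: [0.3943, -0.27, 0.221]
orientation: [0.706, 0.037, 0.706, -0.037]
contact_force: [0.5, -0.3, -0.3]
grip_width: 0.0852
```

Run:
```python
from h import *
goal([.43,-.18,.2],1.47)
```

```text
shift [0.021  0.0932 0.0261] rot [-0.003 -0.    -0.   ]
shift [0.021  0.0932 0.0261] rot [ 3.138e+00 -0.000e+00  1.000e-03]
```

{"method": "servo_tool", "body": {
  "series": [0, 0.01, 0.047, 0.013, 0, 0, 0, 0, 0.021, 0.093, 0.026, 0, 0, 0, 0, 0.021, 0.093, 0.026, 0, 0, 0]
}}

```text
t: 1.1
position: [0.4295, -0.1795, 0.1994]
orientation: [0.706, 0.034, 0.707, -0.034]
contact_force: [0.6, 0.1, -0.1]
grip_width: 0.0853
```

Run:
```python
from h import *
w=img("wrist");import pickle;pickle.dump(w,open("w1.pkl","wb"));cv2.imwrite("pics/w1.png",w["pixels"])
print(tool()[0])
```

```text
[ 0.42933004 -0.18077496  0.19981369]
```

View pics/w1.png

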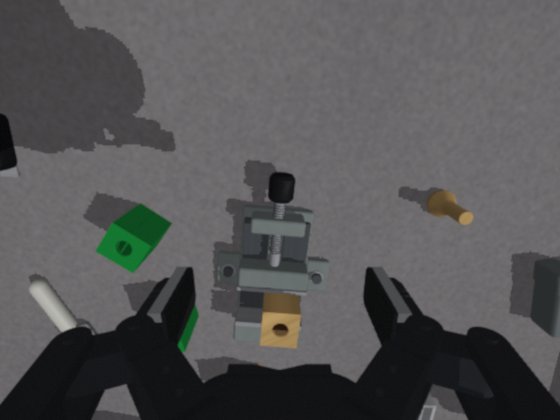

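The wrist view shows the knob at (281,187), the spindle below it and the oak block top around (281,328).

Run:
```python
from h import *
import pickle;w=pickle.load(open("w1.pkl","rb"));P=w["pixels"];hsv=cv2.cvtColor(P,cv2.COLOR_BGR2HSV)
def rect(m,x0,x1,y0,y1,z):
    M=np.zeros_like(m);M[y0:y1,x0:x1]=m[y0:y1,x0:x1]
    n,l,s,c=cv2.connectedComponentsWithStats(M);k=1+np.argmax(s[1:,4])
    pts=np.argwhere(l==k)[:,::-1].astype(np.float32)
    W=np.array([ray(w,u,v,z)[:2] for u,v in pts],np.float32);r=cv2.minAreaRect(W*1000);print(s[k],np.round(r[0],1),np.round(r[1],1),r[2])
k=(hsv[...,2]<45).astype(np.uint8);rect(k,260,305,165,205,.04)
oak=cv2.inRange(hsv,(8,90,190),(28,255,255));rect(oak,250,310,317,355,.084)
print(hsv[325,270],hsv[305,270])
print("C",(-np.array(w["R"]).T@np.array(w["t"])).round(3))
for uv in[(275,265),(278,205)]:print(ray(w,*uv,.032).round(4))
t=ray(w,281,187,.032)
print(t)
```

```text
[269 172  26  31 695] [ 425.3 -176.2] [26.  32.4] 83.91699981689453Traceback (most recent call last):
  File "<stdin>", line 9, in <module>
  File "<stdin>", line 5, in rect
    return _wrapfunc(a, 'argmax', axis=axis, out=out, **kwds)
    return bound(*args, **kwds)
ValueError: attempt to get argmax of an empty sequence
```

Run:
```python
from h import *
import pickle;w=pickle.load(open("w1.pkl","rb"));P=w["pixels"];hsv=cv2.cvtColor(P,cv2.COLOR_BGR2HSV)
print(hsv[325,270],hsv[305,270],hsv[340,290])
oak=(cv2.inRange(hsv,(8,70,60),(28,255,255)));oak[:285]=0;oak[360:]=0;oak[:,:245]=0;oak[:,315:]=0
c=max(cv2.findContours(oak,0,2)[0],key=cv2.contourArea)
ap=cv2.approxPolyDP(c,3,True)[:,0];print(ap.tolist())
for q in ap:print(q,ray(w,*map(float,q),.084).round(4))
e=np.array([np.cos(-.107),np.sin(-.107)]);print("pred block",np.array([.425,-.1765])+.143*e)
goal([.425,-.1765,.1],1.464);goal([.425,-.1765,.013],1.464)
```

```text
[ 19 119 169] [ 18 124  97] [ 19 118 164]
[[264, 293], [260, 344], [296, 347], [298, 296]]
[264 293] [ 0.5222 -0.2033  0.084 ]
[260 344] [ 0.5861 -0.2148  0.084 ]
[296 347] [ 0.5939 -0.1762  0.084 ]
[298 296] [ 0.529  -0.1692  0.084 ]
pred block [ 0.56718218 -0.19177182]
shift [ 0.0998  0.0038 -0.0046] rot [ 0.01  -0.001 -0.   ]
shift [ 0.0998  0.0038 -0.0046] rot [-3.132e+00  0.000e+00 -2.000e-03]
shift [ 0.1868  0.0038 -0.0045] rot [ 0.01  -0.001 -0.   ]
shift [ 0.1868  0.0038 -0.0045] rot [-3.132e+00  0.000e+00 -2.000e-03]
```

{"method": "servo_tool", "body": {
  "series": [0, 0.06, 0.004, -0.0045, 0.01, 0, 0, 0, 0.12, 0.004, -0.0045, 0.01, 0, 0, 0, 0.165, 0.004, -0.0045, 0.01, 0, 0, 0.3, 0.187, 0.004, -0.0045, 0.01, 0, 0, 0.5, 0.187, 0.004, -0.0045, 0.01, 0, 0],
  "grip_force": 40
}}

```text
t: 1.78
position: [0.4238, -0.1785, 0.0119]
orientation: [0.704, 0.04, 0.708, -0.04]
contact_force: [0.3, -0.7, 0.8]
grip_width: 0.0516
```

{"method": "servo_tool", "body": {
  "series": [1, 0, 0, 0, 0, 0, 0, 1, 0, 0, 0, 0, 0, 0, 1, 0, 0, 0, 0, 0, 0, 1, 0, 0, 0, 0, 0, 0]
}}

```text
t: 2.28
position: [0.4262, -0.177, 0.0147]
orientation: [0.707, 0.04, 0.705, -0.039]
contact_force: [1.0, 4.6, -1.7]
grip_width: 0.0265
```

Run:
```python
from h import *
p,R,o=tool();print(p,R.round(3),o["grip_width"],o["contact_force"],o["t"]);e=np.array([np.cos(-.107),np.sin(-.107),0]);print(R.T@(-.028*e))
```

```text
[ 0.42620928 -0.17704386  0.01468173] [[ 0.004  0.112  0.994]
 [ 0.001  0.994 -0.112]
 [-1.     0.001  0.004]] 0.026492391804513363 [ 0.9688161   4.63264473 -1.73725789] 2.275
[-9.90167499e-05 -1.49242891e-04 -2.79994272e-02]
```

{"method": "servo_tool", "body": {
  "series": [1, 0, 0, -0.006, 0, 0, 0, 1, 0, 0, -0.013, 0, 0, 0, 1, 0, 0, -0.02, 0, 0, 0, 1, 0, 0, -0.027, 0, 0, 0, 1, 0, 0, -0.027, 0, 0, 0]
}}

```text
t: 2.9
position: [0.4021, -0.1727, 0.0147]
orientation: [0.709, 0.04, 0.703, -0.039]
contact_force: [5.5, 17.9, -4.7]
grip_width: 0.0266
```

{"method": "servo_tool", "body": {
  "series": [1, 0, 0, 0, 0, 0, 0, 1, 0, 0, 0, 0, 0, 0, 1, 0, 0, 0, 0, 0, 0]
}}

```text
t: 3.28
position: [0.4022, -0.1727, 0.0147]
orientation: [0.709, 0.04, 0.703, -0.039]
contact_force: [5.5, 16.7, -3.6]
grip_width: 0.0266
```

Run:
```python
from h import *
import pickle
b=img("top");P=b["pixels"];hsv=cv2.cvtColor(P,cv2.COLOR_BGR2HSV);print(tool()[0],tool()[2]["grip_width"],tool()[2]["contact_force"])
cv2.imwrite("pics/t2.png",cv2.resize(P[175:345,315:430],None,fx=4,fy=3.5*8/7,interpolation=3)[:600])
goal([.568,-.193,.19],1.464)
```

```text
[ 0.40219802 -0.17273607  0.01475495] 0.02678875360264256 [ 4.95537664 16.7558649  -3.65649466]
shift [-0.1737 -0.0011  0.1686] rot [-0.005  0.009 -0.003]
shift [-0.1737 -0.0011  0.1686] rot [ 3.137 -0.004 -0.014]
```

View pics/t2.png

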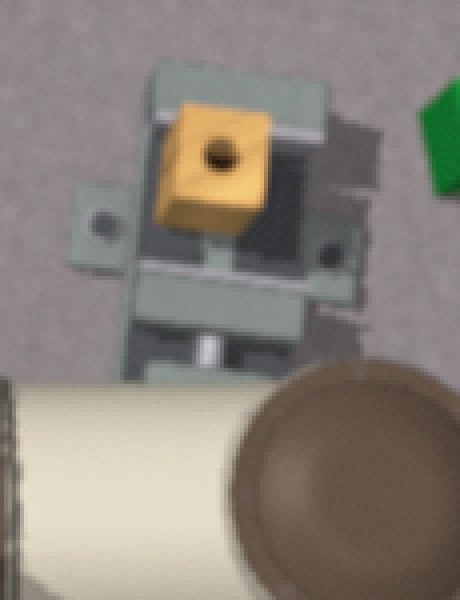

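The top view shows the jaw slid about 24 mm open, with the block still standing against the fixed jaw. The jaw edges suggest a vise yaw nearer -0.165, so I'll release and look from above the block.

{"method": "servo_tool", "body": {
  "series": [0.3, 0, 0, 0, 0, 0, 0, 0.2, 0, 0, 0, 0, 0, 0, 0, -0.06, 0, 0, 0, 0, 0, 0, -0.12, 0, 0, 0, 0, 0, 0, -0.18, 0, 0.02, 0, 0, 0]
}}

```text
t: 3.95
position: [0.4165, -0.1771, 0.1951]
orientation: [0.706, 0.039, 0.706, -0.039]
contact_force: [2.4, -1.1, -0.6]
grip_width: 0.0852
```

{"method": "servo_tool", "body": {
  "series": [0, 0, 0, 0.03, 0, 0, 0, 0, 0, 0, 0.06, 0, 0, 0, 0, 0, 0, 0.06, 0, 0, 0]
}}

```text
t: 4.32
position: [0.4788, -0.1839, 0.1929]
orientation: [0.706, 0.039, 0.706, -0.039]
contact_force: [-0.5, -0.2, 0.5]
grip_width: 0.0855
```

Run:
```python
from h import *
w=img("wrist");import pickle;pickle.dump(w,open("w2.pkl","wb"));cv2.imwrite("pics/w2.png",w["pixels"])
print(tool()[0],tool()[2]["contact_force"])
```

```text
[ 0.4774479  -0.18372089  0.19255425] [-0.068025   -0.4471627   0.75465902]
```

View pics/w2.png

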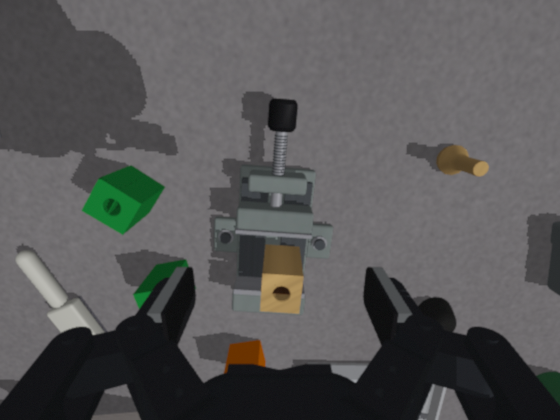

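The view shows the block's hole at about (282,293), the knob at (283,115) and the jaw clear of the block's near face.

Run:
```python
from h import *
import pickle
w=pickle.load(open("w2.pkl","rb"));g=cv2.cvtColor(w["pixels"],cv2.COLOR_BGR2GRAY);hsv=cv2.cvtColor(w["pixels"],cv2.COLOR_BGR2HSV)
m=(g[280:306,270:296]<75);v,u=np.argwhere(m).mean(0)+[280,270];print("hole",m.sum(),u,v,ray(w,u,v,.084).round(4))
w1=pickle.load(open("w1.pkl","rb"));g1=cv2.cvtColor(w1["pixels"],cv2.COLOR_BGR2GRAY)
m=(g1[318:344,268:294]<75);v,u=np.argwhere(m).mean(0)+[318,268];print("hole1",m.sum(),u,v,ray(w1,u,v,.084).round(4))
top=cv2.inRange(hsv,(8,70,130),(28,255,255));top[:,:245]=0;top[:,315:]=0;top[:260]=0;top[325:]=0
c=max(cv2.findContours(top,0,2)[0],key=cv2.contourArea);W=np.array([ray(w,*map(float,q),.084)[:2]*1000 for q in c[:,0]],np.float32);print(cv2.minAreaRect(W))
k=(g[95:140,262:305]<40);pts=np.argwhere(k)[:,::-1]+[262,95];W=np.array([ray(w,*map(float,q),.035)[:2]*1000 for q in pts],np.float32);print("knob",cv2.minAreaRect(W))
for z,a,b in[(.05,(239,230),(312,236)),(.05,(240,207),(312,214)),(.02,(234,308),(241,167))]:
    A,B=ray(w,*a,z),ray(w,*b,z);print((B-A).round(4),np.arctan2((B-A)[1],(B-A)[0]))
```

```text
hole 110 281.3818181818182 290.9727272727273 [ 0.5667 -0.191   0.084 ]
hole1 93 280.02150537634407 327.6666666666667 [ 0.5666 -0.1911  0.084 ]
((569.523681640625, -191.94850158691406), (40.298030853271484, 44.5615348815918), 79.37913513183594)
knob ((403.4161682128906, -172.4616241455078), (26.408191680908203, 28.841054916381836), 79.2579574584961)
[0.0152 0.0749 0.    ] 1.3710168840569537
[0.0156 0.0719 0.    ] 1.3575015198258713
[-0.1775  0.0362  0.    ] 2.9403594068945837
```

Run:
```python
from h import *
goal([.569,-.192,.19],1.386);goal([.569,-.192,.046],1.386)
```

```text
shift [0.0025 0.0019 0.0919] rot [ 0.074 -0.001 -0.   ]
shift [0.0025 0.0019 0.0919] rot [-3.068e+00  0.000e+00 -1.000e-03]
shift [0.1465 0.0019 0.092 ] rot [ 0.074 -0.001 -0.   ]
shift [0.1465 0.0019 0.092 ] rot [-3.068e+00  0.000e+00 -1.000e-03]
```

{"method": "servo_tool", "body": {
  "series": [0, 0, 0.001, 0.046, 0.04, 0, 0, 0, 0.01, 0.002, 0.092, 0.074, 0, 0, 0.2, 0.06, 0.002, 0.092, 0.074, 0, 0, 0.2, 0.11, 0.002, 0.092, 0.074, 0, 0, 0.25, 0.146, 0.002, 0.092, 0.074, 0, 0],
  "grip_force": 40
}}

```text
t: 5.0
position: [0.5671, -0.1916, 0.0446]
orientation: [0.703, 0.065, 0.705, -0.065]
contact_force: [0.3, -1.0, -0.5]
grip_width: 0.064
```

{"method": "servo_tool", "body": {
  "series": [0.3, 0, 0, 0, 0, 0, 0, 1, 0, 0, 0, 0, 0, 0, 1, 0, 0, 0, 0, 0, 0, 1, 0, 0, 0, 0, 0, 0, 1, 0, 0, 0, 0, 0, 0]
}}

```text
t: 5.62
position: [0.5704, -0.1917, 0.0488]
orientation: [0.705, 0.065, 0.703, -0.065]
contact_force: [-2.0, 0.6, 6.5]
grip_width: 0.0396
```

{"method": "servo_tool", "body": {
  "series": [1, -0.02, 0, -0.002, 0, 0, 0, 1, -0.06, 0, -0.004, 0, 0, 0, 1, -0.11, 0, -0.004, 0, 0, 0, 1, -0.16, 0, -0.004, 0, 0, 0, 1, -0.16, 0, -0.004, 0, 0, 0]
}}

```text
t: 6.25
position: [0.568, -0.1912, 0.2123]
orientation: [0.708, 0.065, 0.7, -0.065]
contact_force: [0.1, -0.2, -1.5]
grip_width: 0.0396
```

Run:
```python
from h import *
import pickle;a,b=pickle.load(open("ab.pkl","rb"))
print(tool()[0],tool()[2]["grip_width"],tool()[2]["contact_force"])
# clamp from top view: full-res crop coords c = 4*(px-75, py-175)
P=b["pixels"];g=cv2.cvtColor(P,cv2.COLOR_BGR2GRAY)
def pt(cx,cy,z):return ray(b,75+cx/4-.4,175+cy/4-.4,z)
A,B=pt(45,250,.02),pt(400,215,.02);d=(B-A)[:2];print("bar",A,B,np.arctan2(d[1],d[0]))
print("grip c",ray(b,112.5,266.5,.032),"trig",ray(b,134.5,260.5,.032),"fixed jaw top pad edge",pt(250,55,.04),pt(262,265,.04))
```

```text
[ 0.56803372 -0.19119354  0.21227307] 0.03961121642771037 [ 0.09871562 -0.19764389 -1.49112155]
bar [0.56511506 0.35206585 0.02      ] [0.57458605 0.1790654  0.02      ] -1.5161054542531163
grip c [0.50327951 0.29325566 0.032     ] trig [0.51283161 0.25187195 0.032     ] fixed jaw top pad edge [0.65356678 0.24860607 0.04      ] [0.54876139 0.23982581 0.04      ]
```

Run:
```python
from h import *
import pickle;a,b=pickle.load(open("ab.pkl","rb"))
print(np.round(tool()[2]["q"],2),"bottle base",ray(b,178,112,0))
goal([.585,.21,.22],0.07)
```

```text
[-0.05  0.35 -0.1   0.   -1.11 -1.7 ] bottle base [ 8.32361795e-01  1.79119817e-01 -1.11022302e-16]
shift [-0.0082  0.3976 -0.0565] rot [ 1.317  0.01  -0.008]
shift [-0.0082  0.3976 -0.0565] rot [-1.824  0.009  0.01 ]
```

{"method": "servo_tool", "body": {
  "series": [1, 0, 0.04, -0.006, -0.18, 0, 0, 1, 0, 0.08, -0.011, -0.36, 0, 0, 1, 0, 0.12, -0.017, -0.54, 0, 0, 1, 0, 0.16, -0.023, -0.72, 0, 0, 1, 0, 0.2, -0.028, -0.9, 0, 0]
}}

```text
t: 6.88
position: [0.5737, 0.0123, 0.2055]
orientation: [0.661, -0.249, 0.662, 0.25]
contact_force: [0.4, -0.1, -0.4]
grip_width: 0.0391
```

Run:
```python
from h import *
goal([.585,.21,.22],0.07)
```

```text
shift [-0.0145  0.141   0.1391] rot [ 2.222e+00 -2.000e-03  1.000e-03]
shift [-0.0145  0.141   0.1391] rot [-0.919 -0.001 -0.002]
```

{"method": "servo_tool", "body": {
  "series": [1, -0.005, 0.028, 0.028, -0.18, 0, 0, 1, -0.01, 0.056, 0.056, -0.37, 0, 0, 1, -0.014, 0.085, 0.084, -0.55, 0, 0, 1, -0.014, 0.113, 0.111, -0.74, 0, 0, 1, -0.014, 0.141, 0.139, -0.919, 0, 0]
}}

```text
t: 7.5
position: [0.5862, 0.2097, 0.2195]
orientation: [0.482, -0.517, 0.483, 0.518]
contact_force: [0.5, -0.4, -0.9]
grip_width: 0.0394
```

{"method": "servo_tool", "body": {
  "series": [1, 0, 0, 0, 0, 0, 0, 1, 0, 0, 0, 0, 0, 0]
}}

```text
t: 7.75
position: [0.5863, 0.2082, 0.2196]
orientation: [0.483, -0.515, 0.485, 0.516]
contact_force: [-0.4, -1.0, -1.4]
grip_width: 0.0396
```

Run:
```python
from h import *
w=img("wrist");import pickle;pickle.dump(w,open("w3.pkl","wb"));cv2.imwrite("pics/w3.png",w["pixels"])
p,R,o=tool();print(p,R.round(3),o["grip_width"],o["t"])
```

```text
[0.58641084 0.2077714  0.2199471 ] [[-0.001 -0.998 -0.062]
 [-0.001 -0.062  0.998]
 [-1.     0.001 -0.001]] 0.039518172580041144 7.8
```

View pics/w3.png

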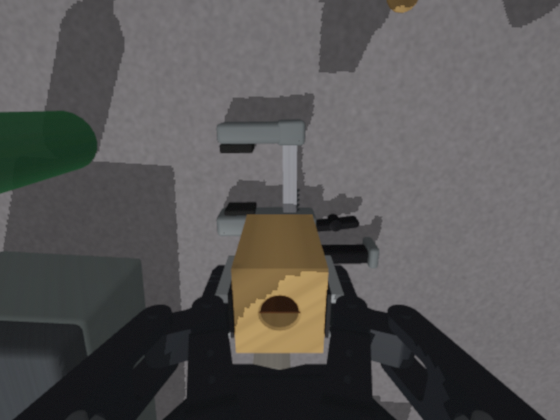

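The view shows the fixed pad black at (240,208), the moving pad at (237,148), the bar at columns 283–297, the trigger at (338,223) and the grip at (345,254). The held oak block hangs square in the fingers.

Run:
```python
from h import *
import pickle
w=pickle.load(open("w3.pkl","rb"));g=cv2.cvtColor(w["pixels"],cv2.COLOR_BGR2GRAY);hsv=cv2.cvtColor(w["pixels"],cv2.COLOR_BGR2HSV)
print("cam",(-np.array(w["R"]).T@np.array(w["t"])).round(3),w["cx"],w["cy"],f(w))
def rc(name,x0,x1,y0,y1,z,th=40):
    k=(g[y0:y1,x0:x1]<th).astype(np.uint8);n,l,s,c=cv2.connectedComponentsWithStats(k);i=1+np.argmax(s[1:,4])
    pts=np.argwhere(l==i)[:,::-1]+[x0,y0];print(name,s[i],pts.min(0),pts.max(0))
    W=np.array([ray(w,*map(float,q),z)[:2]*1000 for q in pts],np.float32);print("  ",[np.round(v,1) for v in cv2.minAreaRect(W)],"y",W[:,1].min(),W[:,1].max(),"x",W[:,0].min(),W[:,0].max())
rc("fixpad",215,262,196,214,.037);rc("movpad",215,262,142,158,.037)
rc("trig",312,362,212,236,.032);rc("grip",318,368,243,265,.032)
# bar: bright
br=(g[150:205,270:305]>150);pts=np.argwhere(br)[:,::-1]+[270,150];W=np.array([ray(w,*map(float,q),.02)[:2]*1000 for q in pts],np.float32);print("bar",[np.round(v,1) for v in cv2.minAreaRect(W)],pts.min(0),pts.max(0))
cv2.imwrite("pics/w3c.png",cv2.resize(w["pixels"][110:275,205:390],None,fx=4,fy=3.6,interpolation=3))
```

```text
cam [0.591 0.125 0.362] 279.0591860451699 207.97568749945444 297.5922573487196
fixpad [ 10   6  31  12 329] [225 202] [255 213]
   [array([628.2, 238.7]), array([35.1, 13.4]), np.float64(3.6)] y 230.94221 246.44609 x 610.6474 645.3206
movpad [  6   2  33   8 235] [221 144] [253 151]
   [array([632.8, 170.4]), array([34.8,  7.5]), np.float64(3.6)] y 165.56364 175.20364 x 615.47144 649.9271
trig [  4   2  43  17 502] [316 214] [358 230]
   [array([512.8, 251.5]), array([50.2, 20.5]), np.float64(3.6)] y 241.55688 263.1397 x 487.6945 537.7531
grip [  4   1  46  19 711] [322 244] [367 262]
   [array([498.2, 292.5]), array([56.4, 24.8]), np.float64(5.1)] y 278.22375 305.12714 x 469.49673 527.41187Traceback (most recent call last):
  File "<stdin>", line 12, in <module>
cv2.error: OpenCV(4.12.0) /io/opencv/modules/imgproc/src/convhull.cpp:143: error: (-215:Assertion failed) total >= 0 && (depth == CV_32F || depth == CV_32S) in function 'convexHull'
```

Run:
```python
from h import *
import pickle
w=pickle.load(open("w3.pkl","rb"));g=cv2.cvtColor(w["pixels"],cv2.COLOR_BGR2GRAY)
print("blocktop",[ray(w,u,v,.255)[:2].round(4) for u,v in((280,313),(234,352),(325,351),(326,276),(234,276))])
print(g[165,270:310].tolist());print(g[190,270:310].tolist())
for u in (283,297):print(ray(w,u,165,.028).round(4),ray(w,u,190,.028).round(4))
goal([.638,.213,.13],.063);goal([.638,.213,.029],.063)
```

```text
blocktop [array([0.5849, 0.2095]), array([0.6045, 0.2321]), array([0.5631, 0.229 ]), array([0.5672, 0.19  ]), array([0.605 , 0.1924])]
[117, 116, 117, 117, 118, 119, 120, 120, 119, 119, 120, 121, 129, 140, 144, 143, 143, 142, 140, 140, 142, 143, 142, 141, 142, 142, 125, 92, 78, 78, 78, 80, 99, 117, 118, 117, 117, 117, 117, 115]
[76, 74, 75, 74, 75, 76, 78, 78, 78, 77, 77, 80, 98, 127, 140, 142, 142, 142, 141, 140, 142, 143, 141, 140, 140, 139, 115, 58, 45, 55, 69, 76, 77, 78, 79, 79, 78, 78, 76, 76]
[0.5817 0.1879 0.028 ] [0.5797 0.2171 0.028 ]
[0.5659 0.1869 0.028 ] [0.5634 0.2161 0.028 ]
shift [ 0.0899 -0.0519  0.002 ] rot [ 3.141e+00 -2.000e-03  1.000e-03]
shift [ 0.0899 -0.0519  0.002 ] rot [-0.001 -0.001 -0.001]
shift [ 0.1909 -0.0521  0.0021] rot [ 3.141e+00 -2.000e-03  1.000e-03]
shift [ 0.1909 -0.0521  0.0021] rot [-0.001 -0.001 -0.001]
```

{"method": "servo_tool", "body": {
  "series": [1, 0, -0.025, 0, 0, 0, 0, 1, 0.02, -0.049, 0, 0, 0, 0, 1, 0.08, -0.049, 0, 0, 0, 0, 1, 0.13, -0.049, 0, 0, 0, 0, 1, 0.165, -0.049, 0, 0, 0, 0]
}}

```text
t: 8.43
position: [0.6347, 0.2096, 0.0529]
orientation: [0.483, -0.515, 0.486, 0.515]
contact_force: [0.2, -0.0, -0.5]
grip_width: 0.039
```

{"method": "servo_tool", "body": {
  "series": [1, 0.012, 0, 0, 0, 0, 0, 1, 0.02, 0, 0, 0, 0, 0, 1, 0.024, 0, 0, 0, 0, 0, 1, 0.024, 0, 0, 0, 0, 0]
}}

```text
t: 8.93
position: [0.6363, 0.212, 0.0327]
orientation: [-0.484, 0.516, -0.483, -0.516]
contact_force: [-0.0, 0.7, -0.7]
grip_width: 0.0397
```

{"method": "servo_tool", "body": {
  "series": [1, 0.002, 0, 0, 0, 0, 0, 1, 0.004, 0, 0, 0, 0, 0, 1, 0.004, 0, 0, 0, 0, 0]
}}

```text
t: 9.3
position: [0.6362, 0.212, 0.0288]
orientation: [-0.484, 0.516, -0.483, -0.516]
contact_force: [-1.1, 0.2, 4.4]
grip_width: 0.0395
```

{"method": "servo_tool", "body": {
  "series": [0.45, 0, 0, 0, 0, 0, 0, 0.42, 0, 0, 0, 0, 0, 0, 0.42, 0, 0, 0, 0, 0, 0, 0.42, 0, 0, 0, 0, 0, 0]
}}

```text
t: 9.8
position: [0.6357, 0.2117, 0.0274]
orientation: [0.484, -0.516, 0.484, 0.516]
contact_force: [-0.5, 0.1, -0.2]
grip_width: 0.0498
```

{"method": "servo_tool", "body": {
  "series": [0.42, -0.03, 0, 0, 0, 0, 0, 0.42, -0.08, 0, 0, 0, 0, 0, 0.42, -0.14, 0, 0, 0, 0, 0, 0, -0.17, 0.02, 0, 0, 0, 0, 0, -0.17, 0.05, 0, 0, 0, 0]
}}

```text
t: 10.42
position: [0.5873, 0.2093, 0.2011]
orientation: [-0.486, 0.516, -0.481, -0.515]
contact_force: [0.2, 0.7, -1.7]
grip_width: 0.083
```

Run:
```python
from h import *
p,R,o=tool();print(p,o["grip_width"],o["t"])
w=img("wrist");b=img("top");import pickle;pickle.dump((w,b),open("w4.pkl","wb"));cv2.imwrite("pics/w4.png",np.hstack([cv2.resize(w["pixels"],None,fx=.75,fy=.75),cv2.resize(b["pixels"][160:320,60:220],(315,315),interpolation=3)]))
```

```text
[0.58727737 0.20925616 0.20106904] 0.08296369517445597 10.425
```

View pics/w4.png

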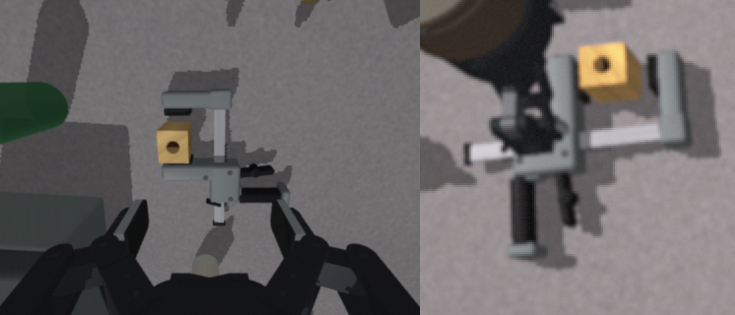

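The block stands square between the pads, at wrist-half (173,143). The trigger is at (258,171) and the grip at (262,194). Next is the squeezing place.

Run:
```python
from h import *
import pickle
w,b=pickle.load(open("w4.pkl","rb"));g=cv2.cvtColor(w["pixels"],cv2.COLOR_BGR2GRAY);hsv=cv2.cvtColor(w["pixels"],cv2.COLOR_BGR2HSV)
def rc(name,x0,x1,y0,y1,z,m):
    k=m[y0:y1,x0:x1].astype(np.uint8);n,l,s,c=cv2.connectedComponentsWithStats(k);i=1+np.argmax(s[1:,4])
    pts=np.argwhere(l==i)[:,::-1]+[x0,y0]
    W=np.array([ray(w,*map(float,q),z)[:2]*1000 for q in pts],np.float32);print(name,[np.round(v,1) for v in cv2.minAreaRect(W)],"y",W[:,1].min(),W[:,1].max(),"x",W[:,0].min(),W[:,0].max())
rc("trig",318,368,212,242,.032,g<42);rc("grip",318,372,248,268,.032,g<42)
rc("blocktop",205,260,160,220,.064,cv2.inRange(hsv,(8,70,130),(28,255,255))>0)
goal([.5134,.2777,.2],1.634);goal([.5134,.2777,.004],1.634)
```

```text
trig [array([513. , 251.7]), array([49.6, 22. ]), np.float64(3.8)] y 241.06325 264.253 x 488.00275 537.41284
grip [array([504.2, 291.3]), array([61.5, 23.8]), np.float64(5.2)] y 276.97336 304.42972 x 472.67245 534.4401
blocktop [array([635. , 213.2]), array([40.4, 44. ]), np.float64(3.7)] y 190.08821 236.39276 x 613.8407 655.5379
shift [-0.0011  0.0657  0.0738] rot [ 1.572e+00  1.000e-03 -1.000e-03]
shift [-0.0011  0.0657  0.0738] rot [-1.569e+00  1.000e-03  1.000e-03]
shift [0.1949 0.0658 0.0736] rot [ 1.572e+00  1.000e-03 -1.000e-03]
shift [0.1949 0.0658 0.0736] rot [-1.569e+00  1.000e-03  1.000e-03]
```

{"method": "servo_tool", "body": {
  "series": [0, 0, 0.013, 0.015, 0.18, 0, 0, 0, 0, 0.026, 0.03, 0.36, 0, 0, 0, 0, 0.04, 0.044, 0.54, 0, 0, 0, 0, 0.053, 0.06, 0.72, 0, 0, 0, 0, 0.066, 0.074, 0.9, 0, 0]
}}

```text
t: 11.15
position: [0.5152, 0.2787, 0.1972]
orientation: [0.661, -0.252, 0.661, 0.252]
contact_force: [-0.2, 0.8, -0.2]
grip_width: 0.0853
```

{"method": "servo_tool", "body": {
  "series": [0, 0, 0, 0, 0.18, 0, 0, 0, 0, 0, 0, 0.36, 0, 0, 0, 0, 0, 0, 0.54, 0, 0, 0, 0, 0, 0, 0.67, 0, 0, 0, 0, 0, 0, 0.67, 0, 0]
}}

```text
t: 11.78
position: [0.5156, 0.2782, 0.1972]
orientation: [0.707, -0.024, 0.707, 0.023]
contact_force: [-0.5, 0.2, 1.1]
grip_width: 0.0853
```

Run:
```python
from h import *
print(tool()[0]);goal([.5134,.2777,.05],1.634);goal([.5134,.2777,.005],1.634)
w=img("wrist");import pickle;pickle.dump(w,open("w5.pkl","wb"));cv2.imwrite("pics/w5.png",w["pixels"])
```

```text
[0.51556998 0.27818058 0.1972035 ]
shift [ 0.1472 -0.0003 -0.0021] rot [ 0.003 -0.     0.   ]
shift [ 0.1472 -0.0003 -0.0021] rot [-3.139e+00 -1.000e-03 -1.000e-03]
shift [ 0.1922 -0.0003 -0.0021] rot [ 0.003 -0.     0.   ]
shift [ 0.1922 -0.0003 -0.0021] rot [-3.139e+00 -1.000e-03 -1.000e-03]
```

View pics/w5.png

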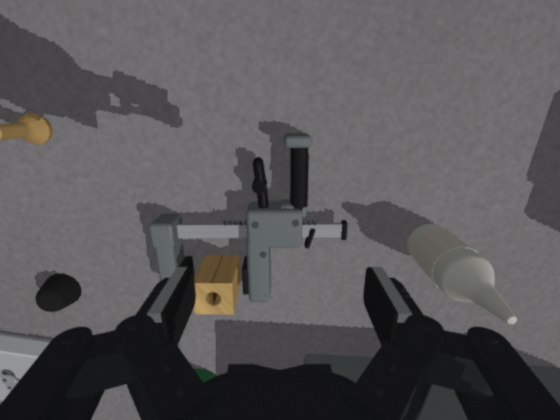

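The view shows the grip at columns 291–309 and the trigger front at about column 254. Their midpoint is 281, matching the finger midline at 280. Descending.

{"method": "servo_tool", "body": {
  "series": [0, 0.06, 0, -0.002, 0, 0, 0, 0, 0.12, 0, -0.002, 0, 0, 0, 0, 0.165, 0, -0.002, 0, 0, 0, 0, 0.188, 0, -0.002, 0, 0, 0, 0, 0.192, 0, -0.002, 0, 0, 0],
  "grip_force": 20
}}

```text
t: 12.45
position: [0.5126, 0.2772, 0.0036]
orientation: [0.706, -0.024, 0.708, 0.022]
contact_force: [-0.0, -0.5, -0.1]
grip_width: 0.0851
```

{"method": "servo_tool", "body": {
  "series": [0.25, 0, 0, 0, 0, 0, 0, 0.4, 0, 0, 0, 0, 0, 0, 0.55, 0, 0, 0, 0, 0, 0, 0.65, 0, 0, 0, 0, 0, 0, 0.65, 0, 0, 0, 0, 0, 0]
}}

```text
t: 13.08
position: [0.5161, 0.2817, 0.0092]
orientation: [0.71, -0.022, 0.704, 0.026]
contact_force: [-1.8, 5.3, 6.8]
grip_width: 0.034
```

{"method": "servo_tool", "body": {
  "series": [0.3, 0, 0, 0, 0, 0, 0, 0, 0, 0, 0, 0, 0, 0, 0, 0, 0, 0, 0, 0, 0, 0, 0, 0, 0, 0, 0, 0]
}}

```text
t: 13.58
position: [0.5132, 0.2779, 0.0054]
orientation: [0.707, -0.023, 0.707, 0.023]
contact_force: [-0.4, -1.2, 0.2]
grip_width: 0.0854
```

Run:
```python
from h import *
import pickle
w=img("wrist");b=img("top");s=img("scene");pickle.dump((w,b,s),open("w6.pkl","wb"))
p,R,o=tool();print(p,o["grip_width"],o["t"],o["contact_force"])
cv2.imwrite("pics/w6.png",np.hstack([cv2.resize(w["pixels"],(420,315)),cv2.resize(b["pixels"][170:290,75:215],(368,315),interpolation=3)]))
```

```text
[0.51324549 0.27796936 0.00548178] 0.08561644436540403 13.725 [ 0.05207489  0.30793055 -0.02355993]
```

View pics/w6.png

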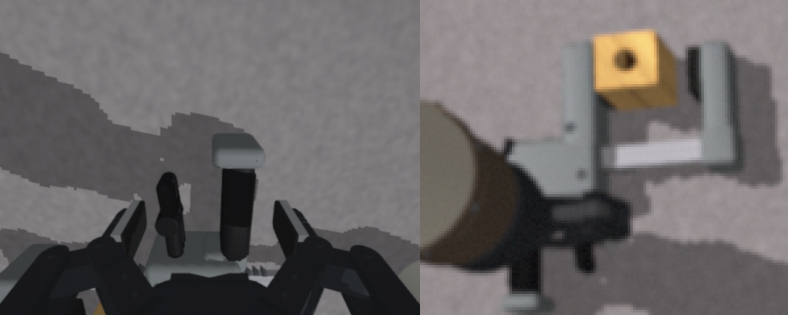

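The release leaves the fingers at 85 mm and the trigger out. The top half shows the jaws around the block, with the moving pad at (693,75) still off the block.

```bash
cat > gap.py <<'E'
from h import *
import pickle
def rep(b,name):
    g=cv2.cvtColor(b["pixels"],cv2.COLOR_BGR2GRAY).astype(float);hsv=cv2.cvtColor(b["pixels"],cv2.COLOR_BGR2HSV)
    # jaw/housing metal: greenish-grey -> compare saturation/hue; oak: hue
    oak=cv2.inRange(hsv,(8,90,120),(28,255,255));oak[:170]=0;oak[240:]=0;oak[:,:100]=0;oak[:,215:]=0
    pts=np.argwhere(oak>0)[:,::-1].astype(np.float32)
    if len(pts)>50: print(name,"oak",[np.round(x,1) for x in cv2.minAreaRect(pts)])
    m=(b["pixels"].astype(int)[...,1]-b["pixels"].astype(int)[...,2])
    for r in (214,218): 
        row=(m[r,120:215]>5); print(r,"".join("#" if v else "." for v in row))
E
python3 - <<'E'
from gap import *
a,b=pickle.load(open("ab.pkl","rb"));w,b2,s=pickle.load(open("w6.pkl","rb"))
rep(b,"start");rep(pickle.load(open("w4.pkl","rb"))[1],"placed");rep(b2,"p1")
E
```

```text
214 .............#.................................................................................
218 ...............................................................................................
placed oak [array([154.3, 196.3]), array([28.5, 28.7]), np.float64(84.3)]
214 ...............................................................................................
218 ...............................................................................................
p1 oak [array([154.5, 195.9]), array([27.8, 27.7]), np.float64(86.8)]
214 ...............................................................................................
218 ...............................................................................................
```

{"method": "servo_tool", "body": {
  "series": [0.25, 0, 0, 0, 0, 0, 0, 0.45, 0, 0, 0, 0, 0, 0, 0.62, 0, 0, 0, 0, 0, 0, 0.65, 0, 0, 0, 0, 0, 0, 0.65, 0, 0, 0, 0, 0, 0]
}}

```text
t: 14.35
position: [0.5149, 0.2805, 0.0071]
orientation: [0.708, -0.022, 0.705, 0.025]
contact_force: [-1.2, 5.9, 5.8]
grip_width: 0.0334
```

{"method": "servo_tool", "body": {
  "series": [0.3, 0, 0, 0, 0, 0, 0, 0, 0, 0, 0, 0, 0, 0, 0, 0, 0, 0, 0, 0, 0, 0, 0, 0, 0, 0, 0, 0]
}}

```text
t: 14.85
position: [0.5132, 0.2779, 0.0054]
orientation: [0.707, -0.023, 0.707, 0.023]
contact_force: [0.7, 0.4, -0.1]
grip_width: 0.0854
```

Run:
```python
from gap import *
b=img("top");pickle.dump(b,open("p2.pkl","wb"));rep(b,"p2");print(tool()[0],tool()[2]["grip_width"])
```

```text
p2 oak [array([156.3, 195.1]), array([27.7, 27.7]), np.float64(86.2)]
214 ..................................................................#............................
218 ...............................................................................................
[0.5132705  0.27795695 0.00547871] 0.08578023802995433
```

```bash
cat > gap.py <<'E'
from h import *
import pickle
def rep(b,name):
    P=b["pixels"].astype(int); hsv=cv2.cvtColor(b["pixels"],cv2.COLOR_BGR2HSV)
    oak=cv2.inRange(hsv,(8,90,120),(28,255,255));oak[:170]=0;oak[240:]=0;oak[:,:100]=0;oak[:,215:]=0
    n,l,s,c=cv2.connectedComponentsWithStats(oak)
    if n>1: print(name,"oak",s[1+np.argmax(s[1:,4])],c[1+np.argmax(s[1:,4])].round(1))
    r=P[213:217,128:206].mean(0); print(" g ",r[:,1].astype(int).tolist());print("g-r",(r[:,1]-r[:,2]).astype(int).tolist())
E
python3 - <<'E'
from gap import *
a,b=pickle.load(open("ab.pkl","rb"));w,b2,s=pickle.load(open("w6.pkl","rb"))
rep(b,"start");rep(b2,"p1");rep(pickle.load(open("p2.pkl","rb")),"p2")
E
```

```text
g  [147, 145, 142, 139, 136, 133, 130, 123, 111, 92, 72, 59, 56, 55, 58, 71, 80, 85, 85, 86, 86, 85, 85, 87, 88, 88, 86, 86, 88, 90, 90, 92, 106, 128, 137, 136, 137, 137, 138, 138, 138, 139, 140, 139, 141, 139, 140, 137, 137, 137, 137, 139, 141, 138, 136, 138, 142, 141, 138, 134, 131, 127, 118, 102, 83, 64, 57, 66, 82, 87, 87, 87, 86, 86, 85, 85, 86, 87]
g-r [3, 4, 3, 4, 4, 4, 2, 2, 3, 2, 2, 1, 1, 1, 1, -1, -4, -4, -3, -4, -5, -5, -5, -5, -4, -4, -4, -5, -4, -4, -4, -4, -6, -7, -6, -8, -7, -7, -7, -7, -7, -8, -7, -8, -7, -7, -7, -7, -6, -8, -7, -8, -8, -4, 0, 3, 3, 4, 3, 3, 3, 3, 3, 3, 3, 2, 0, -1, -3, -5, -5, -4, -4, -3, -4, -4, -4, -4]
p1 oak [141 182  26  24 518] [153.2 193.3]
 g  [143, 141, 146, 149, 148, 146, 145, 144, 141, 138, 134, 127, 107, 85, 67, 61, 59, 60, 69, 83, 89, 90, 90, 92, 92, 91, 90, 90, 91, 94, 94, 95, 93, 92, 95, 99, 100, 99, 95, 94, 93, 94, 92, 93, 93, 91, 91, 91, 91, 91, 91, 92, 93, 95, 112, 137, 149, 149, 146, 143, 138, 135, 129, 115, 97, 75, 62, 65, 77, 88, 91, 92, 91, 90, 89, 90, 90, 92]
g-r [-4, -1, 1, 3, 3, 3, 4, 4, 4, 4, 2, 3, 2, 3, 1, 2, 1, 1, 0, -3, -4
[... 193 characters left out ...]
4, -6, -4, -5, -4, -4]
p2 oak [142 181  30  28 542] [155.4 193.2]
 g  [143, 137, 133, 138, 138, 135, 138, 143, 145, 142, 139, 136, 129, 113, 93, 72, 60, 59, 60, 66, 77, 86, 90, 92, 93, 92, 90, 91, 92, 93, 95, 94, 93, 93, 94, 105, 111, 110, 105, 102, 100, 95, 92, 92, 92, 92, 91, 90, 90, 91, 91, 94, 112, 136, 149, 149, 148, 144, 140, 135, 131, 120, 102, 80, 63, 61, 71, 86, 90, 92, 91, 90, 91, 88, 90, 89, 90, 91]
g-r [-8, -7, -3, 0, 3, 3, 3, 3, 4, 3, 3, 3, 3, 3, 3, 1, 1, 1, 2, 0, -2, -5, -5, -4, -4, -4, -6, -5, -5, -4, -5, -4, -5, -4, -5, -5, -6, -5, -5, -5, -6, -5, -5, -4, -5, -4, -5, -5, -4, -4, -5, -4, -1, 2, 4, 4, 4, 4, 4, 2, 3, 3, 3, 2, 1, 0, -1, -4, -5, -5, -4, -4, -4, -5, -4, -4, -4, -5]
```

{"method": "servo_tool", "body": {
  "series": [0.25, 0, 0, 0, 0, 0, 0, 0.45, 0, 0, 0, 0, 0, 0, 0.62, 0, 0, 0, 0, 0, 0, 0.65, 0, 0, 0, 0, 0, 0, 0.65, 0, 0, 0, 0, 0, 0]
}}

```text
t: 15.52
position: [0.5144, 0.28, 0.0068]
orientation: [0.708, -0.022, 0.705, 0.024]
contact_force: [-1.1, 4.4, 5.2]
grip_width: 0.0338
```

Run:
```python
from gap import *
b=img("top");pickle.dump(b,open("p3.pkl","wb"));rep(b,"p3 squeezed");print(tool()[0],tool()[2]["grip_width"])
```

```text
p3 squeezed oak [143 181  26  24 521] [155.2 192.6]
 g  [144, 142, 137, 130, 130, 124, 122, 126, 136, 143, 143, 139, 135, 129, 115, 95, 75, 63, 58, 59, 65, 78, 88, 91, 92, 91, 90, 91, 92, 93, 93, 94, 93, 91, 91, 98, 110, 113, 111, 104, 100, 97, 94, 95, 91, 92, 91, 90, 90, 96, 115, 135, 146, 148, 147, 143, 140, 136, 131, 123, 110, 90, 71, 63, 71, 85, 89, 90, 91, 91, 90, 90, 90, 89, 87, 88, 89, 93]
g-r [-7, -7, -6, -4, 2, 3, 3, 3, 3, 4, 4, 3, 2, 3, 3, 2, 2, 2, 1, 2, 0, -1, -4, -5, -5, -5, -5, -5, -4, -5, -5, -4, -4, -4, -5, -5, -5, -6, -6, -6, -5, -5, -5, -4, -5, -4, -5, -5, -4, -3, -1, 2, 3, 4, 5, 3, 4, 3, 3, 3, 3, 2, 2, 0, -1, -4, -6, -4, -5, -5, -4, -4, -5, -4, -5, -5, -4, -5]
[0.51443997 0.27999099 0.00677965] 0.03396661514901796
```

{"method": "servo_tool", "body": {
  "series": [0.3, 0, 0, 0, 0, 0, 0, 0, 0, 0, 0, 0, 0, 0, 0, 0, 0, 0, 0, 0, 0, 0, 0, 0, 0, 0, 0, 0]
}}

```text
t: 16.08
position: [0.5133, 0.2779, 0.0055]
orientation: [0.707, -0.023, 0.707, 0.023]
contact_force: [1.1, -0.5, -0.1]
grip_width: 0.0854
```

Run:
```python
from gap import *
b=img("top");pickle.dump(b,open("p3r.pkl","wb"));rep(b,"p3 released");print(tool()[0],tool()[2]["grip_width"])
```

```text
p3 released oak [143 181  26  24 523] [155.3 192.7]
 g  [145, 143, 145, 142, 131, 124, 126, 137, 145, 144, 140, 137, 130, 119, 99, 78, 63, 59, 59, 62, 75, 86, 90, 91, 93, 91, 91, 91, 92, 93, 94, 94, 92, 92, 99, 110, 114, 114, 111, 105, 100, 96, 94, 95, 92, 92, 91, 90, 93, 109, 135, 148, 150, 149, 144, 140, 136, 132, 122, 104, 81, 64, 59, 69, 82, 89, 89, 90, 91, 90, 91, 91, 91, 89, 90, 88, 94, 112]
g-r [-8, -7, -3, 1, 2, 2, 3, 4, 4, 3, 3, 3, 3, 4, 3, 2, 2, 1, 0, 0, -2, -4, -5, -5, -5, -5, -5, -5, -5, -4, -5, -5, -5, -5, -5, -5, -6, -6, -6, -5, -5, -4, -5, -4, -5, -5, -5, -4, -4, -1, 2, 3, 4, 5, 3, 4, 3, 4, 3, 2, 2, 2, 0, -1, -3, -5, -5, -5, -5, -5, -4, -5, -5, -5, -5, -5, -4, -5]
[0.51332334 0.27800012 0.00550615] 0.08535046131124033
```

About 47 mm remains between the pads against the 44 mm block, so the next stroke should be the touching one. I'll squeeze gently and check.

{"method": "servo_tool", "body": {
  "series": [0.25, 0, 0, 0, 0, 0, 0, 0.4, 0, 0, 0, 0, 0, 0, 0.5, 0, 0, 0, 0, 0, 0, 0.53, 0, 0, 0, 0, 0, 0, 0.53, 0, 0, 0, 0, 0, 0]
}}

```text
t: 16.75
position: [0.5139, 0.2795, 0.0064]
orientation: [0.707, -0.022, 0.706, 0.024]
contact_force: [-2.1, 5.1, 5.6]
grip_width: 0.0405
```

{"method": "servo_tool", "body": {
  "series": [0.56, 0, 0, 0, 0, 0, 0, 0.58, 0, 0, 0, 0, 0, 0, 0.6, 0, 0, 0, 0, 0, 0, 0.62, 0, 0, 0, 0, 0, 0, 0.62, 0, 0, 0, 0, 0, 0]
}}

```text
t: 17.38
position: [0.5143, 0.2799, 0.0067]
orientation: [0.708, -0.022, 0.706, 0.024]
contact_force: [-3.6, 5.4, 6.8]
grip_width: 0.0343
```

Run:
```python
from gap import *
b=img("top");s=img("scene");pickle.dump((b,s),open("p4.pkl","wb"));rep(b,"p4 squeezed");p,R,o=tool();print(p,o["grip_width"],o["t"])
S=s["pixels"];u,v=proj(s,[.62,.22,.03]).astype(int);print(u,v)
c1=cv2.resize(S[max(v-70,0):v+70,u-70:u+70],(395,395),interpolation=3);c2=cv2.resize(b["pixels"][170:270,110:210],(395,395),interpolation=3);cv2.imwrite("pics/p4.png",np.hstack([c1,c2]))
```

```text
p4 squeezed oak [143 180  26  25 521] [155.5 192. ]
 g  [144, 144, 141, 140, 135, 122, 111, 118, 132, 142, 143, 139, 135, 130, 117, 97, 76, 63, 57, 58, 64, 76, 85, 91, 92, 91, 90, 90, 91, 93, 93, 93, 93, 92, 91, 104, 120, 123, 118, 115, 108, 99, 94, 94, 94, 92, 93, 102, 122, 141, 149, 149, 144, 141, 136, 134, 126, 116, 97, 77, 63, 66, 79, 90, 92, 90, 89, 91, 91, 91, 91, 91, 91, 90, 87, 92, 111, 137]
g-r [-7, -7, -7, -4, 0, 3, 2, 3, 3, 4, 3, 3, 2, 3, 3, 2, 2, 1, 1, 1, 0, -1, -5, -4, -5, -4, -5, -5, -6, -5, -5, -5, -4, -4, -4, -5, -6, -6, -6, -5, -6, -5, -5, -6, -4, -5, -4, -1, 1, 3, 3, 4, 3, 3, 3, 4, 3, 3, 2, 2, 2, 0, -3, -4, -4, -5, -5, -4, -5, -4, -4, -5, -4, -5, -5, -4, -6, -6]
[0.51424229 0.27988431 0.00673418] 0.0343352330962965 17.475
322 357
```

View pics/p4.png

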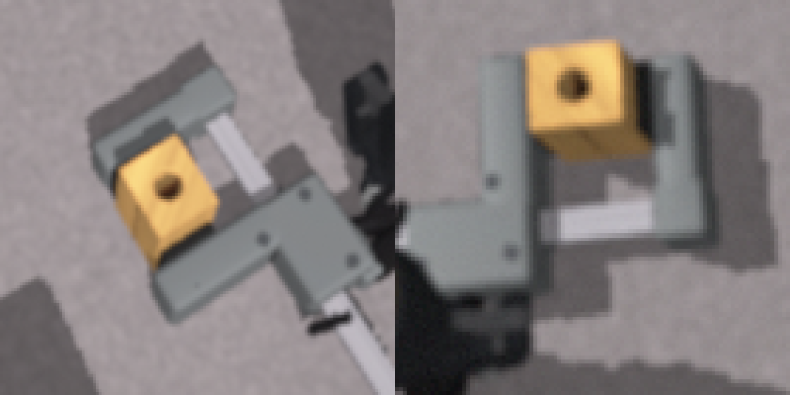

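The picture shows both pads apparently against the block faces. I'll measure the pad-to-block gap from the block's top edge and the pad's top edge.

Run:
```python
from gap import *
b4,s4=pickle.load(open("p4.pkl","rb"))
for n,b in(("p3r",pickle.load(open("p3r.pkl","rb"))),("p4",b4)):
    P=b["pixels"].astype(int)
    for r in(188,192,196,200):
        print(n,r,"c160+",[tuple(P[r,c]) if 0 else f"{P[r,c,2]}/{P[r,c,0]}" for c in range(160,186)])
    for c,z in((167,.064),(170,.037),(172,.037),(174,.037),(176,.04)):print(c,z,ray(b,c,194,z).round(4)[1],end=" ")
    print()
```

```text
p3r 188 c160+ ['242/121', '244/122', '246/126', '247/127', '248/127', '250/127', '236/110', '169/77', '114/52', '108/50', '107/53', '100/59', '75/58', '50/47', '40/39', '44/43', '57/55', '74/74', '97/100', '124/126', '138/142', '140/145', '137/141', '132/138', '129/135', '121/128']
p3r 192 c160+ ['229/105', '238/116', '238/117', '239/116', '244/123', '246/123', '238/113', '179/84', '125/60', '116/58', '115/56', '103/50', '74/40', '44/31', '26/24', '21/22', '33/34', '58/61', '90/95', '121/125', '139/143', '141/146', '138/145', '135/141', '129/136', '124/129']
p3r 196 c160+ ['232/111', '228/109', '229/108', '232/111', '236/114', '237/114', '227/106', '176/82', '126/60', '114/54', '115/55', '105/50', '78/42', '44/31', '25/23', '27/26', '30/32', '53/58', '85/87', '115/120', '136/142', '143/149', '138/145', '136/142', '132/137', '125/130']
p3r 200 c160+ ['236/113', '236/114', '233/111', '230/110', '222/103', '213/99', '198/93', '163/76', '122/57', '110/53', '108/51', '102/51', '73/38', '42/31', '26/26', '27/27', '32/28', '52/53', '75/77', '90/93', '110/113', '135/140', '138/145', '135/142
[... 594 characters left out ...]
6', '136/143', '133/139', '129/134', '118/122', '101/106', '78/82']
p4 196 c160+ ['235/115', '229/111', '228/109', '230/111', '233/112', '235/114', '228/105', '180/83', '129/61', '106/50', '85/42', '54/31', '27/24', '26/28', '37/39', '58/61', '74/77', '87/89', '108/112', '132/137', '137/143', '135/141', '129/135', '121/128', '105/109', '81/86']
p4 200 c160+ ['227/107', '226/104', '217/101', '208/95', '200/93', '194/91', '181/85', '151/71', '120/56', '109/52', '94/46', '58/33', '30/27', '22/21', '34/32', '55/58', '73/76', '83/85', '81/86', '84/89', '102/107', '127/133', '131/136', '125/130', '109/112', '87/92']
167 0.064 0.1839 170 0.037 0.1848 172 0.037 0.1809 174 0.037 0.177 176 0.04 0.1724
```

The gap went from about 3.6 mm (plus about 1.5 mm at the fixed pad) before this stroke to about 0 now. That matches the touching stroke, 0.0294 to 0.0354, with the trigger at its stop. I'll firm up the hold and let it settle.

{"method": "servo_tool", "body": {
  "series": [0.64, 0, 0, 0, 0, 0, 0, 0.66, 0, 0, 0, 0, 0, 0, 0.66, 0, 0, 0, 0, 0, 0, 0.66, 0, 0, 0, 0, 0, 0, 0.66, 0, 0, 0, 0, 0, 0],
  "grip_force": 20
}}

```text
t: 18.1
position: [0.5142, 0.2799, 0.0067]
orientation: [0.708, -0.022, 0.706, 0.024]
contact_force: [-3.8, 4.9, 6.0]
grip_width: 0.0343
```

Run:
```python
from gap import *
b=img("top");P=b["pixels"].astype(int);pickle.dump(b,open("p5.pkl","wb"));p,R,o=tool();print(p,o["grip_width"],o["t"])
for r in(192,196):print([f"{P[r,c,2]}/{P[r,c,0]}" for c in range(163,178)])
print(P[213:217,140:180,1].mean(0).astype(int).tolist())
oak=cv2.inRange(cv2.cvtColor(b["pixels"],cv2.COLOR_BGR2HSV),(8,90,190),(28,255,255));oak[:170]=0;oak[225:]=0;oak[:,:125]=0;oak[:,200:]=0
W=np.array([ray(b,*map(float,q[::-1]),.064)[:2]*1000 for q in np.argwhere(oak)],np.float32);print(cv2.minAreaRect(W))
```

```text
[0.5142447  0.27992957 0.00673986] 0.03432203461702146 18.15
['238/118', '242/120', '244/120', '236/111', '183/83', '129/63', '105/51', '78/41', '42/30', '23/21', '31/29', '42/43', '61/63', '75/78', '84/87']
['231/112', '234/114', '236/114', '228/105', '179/83', '128/58', '105/51', '86/41', '51/34', '26/24', '30/28', '38/40', '59/60', '74/77', '84/89']
[137, 129, 117, 98, 77, 62, 59, 58, 64, 75, 87, 92, 91, 91, 90, 91, 92, 94, 93, 95, 94, 90, 92, 104, 121, 123, 119, 114, 108, 99, 94, 94, 94, 92, 93, 103, 122, 141, 150, 148]
((638.9153442382812, 206.97146606445312), (40.527374267578125, 43.847415924072266), 4.0027031898498535)
```

```bash
python3 -c "
from cell import manip
print(manip.sign_off())"
```

```text
the job is handed in; nothing more can be done
None
```

I handed the job in at about 18 s, with the fingers still squeezing the trigger. The hand-in reports no verdict, and I had no direct force reading at the pads.

**What I did:** I pulled the vise jaw about 24 mm open by its knob with the block still standing. I then lifted the block out and stood it between the clamp pads with the vise-held faces towards them. Four trigger strokes followed, the fourth being the one that touched the block.

**Last checks:**
- **Trigger:** fingers at 34.3 mm, at its stop with a 20 N grip. Nothing moved over the last 0.7 s.
- **Block position:** its yaw is 4.0°, against about 3.6–3.8° measured for the clamp earlier. It was about 5 mm off the pad centre when set down; I didn't measure that again after the strokes.
- **Moving pad:** the gap to the block went from about 3.6 mm to about 0. This fits the specified touching stroke (about 9 N), but the force is inferred from the picture, good to about 1 mm.
- **Disagreements:**
  - My first vise yaw (-0.107) disagreed with the jaw edges (about -0.19), so I measured the block again before gripping it.
  - Clamp pad thickness estimates from different views did not agree, so I relied on the direct pad-to-block gap instead.
- **Not checked:** I did not measure the bystanders again at the end. None were near the arm's path.

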